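Cover the used tub and open the new jar

TASK

Changeover at the topping counter of the cold room: first set the loose lid down onto the open round tub so that it sits fully home and level, and let go of it. Then open the new square jar that stands braced in its holder: unscrew its tight cap anticlockwise until the threads come free (somewhere between a fifth and a quarter of a turn, no further), and lift the cap straight up, leaving the jar down in its holder. Finish holding the cap level in the gripper just above the jar's mouth, clear of it (do not put the cap down or let it go), with nothing else on the counter pushed away or knocked over.

Things in the scene. Friction and masses are not known exactly. Their poses are not given: they have to be found in the camera images.
- tub: Loose open round white plastic tub, outer diameter 110 mm (114 mm over its rolled rim), 90 mm high, wall 4 mm, so the mouth is 102 mm wide; about 0.4 kg, starts empty and uncovered. Origin: centre of its underside, z up; rim at z = +90 mm.
- lid: Loose white plastic lid, 0.12 kg, lying right side up on the counter. From below: a plug, diameter 92 mm, 8 mm high, that drops into the tub's mouth; a disc, diameter 116 mm, 5 mm thick, that rests on the rim; a thin stem; an upright grey grip knob, diameter 22 mm, from 17 to 45 mm above the origin. Origin: centre of the plug's underside, z up. Home, it is 82 mm above the tub's origin.
- holder: Fixed grey square jar holder on the counter, 116 mm wide (on a 140 mm steel foot plate 4 mm high), walls 45 mm high. Its square pocket is 77 mm wide, with a floor 8 mm up, and keeps the jar from turning (it first twists along by about 0.1 rad, the play in the pocket). Origin: centre of its underside, z up.
- jar: Square clear glass jar of olives, 74 mm wide, about 0.5 kg, standing loose in the holder's pocket. Origin: centre of its underside, z up; home it is 8 mm above the holder's origin. Body up to z = 95 mm, 60 mm square shoulder up to 107, then a round neck, diameter 40 mm, up to the mouth at z = 139. Hidden by the cap: three thread lugs (diameter 51 mm) and a white bar 5 mm high across the mouth.
- cap: Round ribbed brass screw cap, diameter 61 mm, 28 mm high, 0.035 kg, screwed tight on the jar. Origin: centre of its lower edge, z up; at first 121 mm above the jar's origin, with 14 mm of free neck under it. Friction against turning about 0.4 N m; it does not rise while turning, and lifted too soon it takes the jar along. Grip it by its sides from above, any way round.
- seal (a joint): How far the cap has been unscrewed, in rad (the turn of the white bar in the jar's mouth, which follows the cap within 0.05 and stays there when the cap is off). 0 = tight, grows anticlockwise seen from above. From about 1.15 the threads are free and the cap lifts straight off; 1.3 to 1.5 is a sure place to lift; past about 1.65 they catch again.
- shaker: Bystander: small steel shaker, diameter 45 mm, 67 mm high, standing. Origin: centre of its underside.
- ramekin: Bystander: small white cup, diameter 68 mm, 36 mm high, standing. Origin: centre of its underside.
- oil: Bystander: green glass bottle, diameter 62 mm, 200 mm high, standing. Origin: centre of its underside.
- can: Bystander: food can, diameter 76 mm, 110 mm high, standing. Origin: centre of its underside.
- spices: Bystander: small brown spice jar, diameter 52 mm, 85 mm high, standing. Origin: centre of its underside.
- spoon: Bystander: steel spoon lying on the counter, its handle pointing along its own -x. Origin: on its underside, near the middle.
Mind the look-alikes: they are no part of the job. Leave any orange or purple look-alike of the jar alone. What is shaped like the tub but yellow is not meant.

How it is judged:
On the way, in this order (a step that is already met when the one before it is completed fails the run):
1. the lid sits fully home and level on the tub and is let go (z of lid in the frame of tub between 0.079 and 0.085 m and horizontal distance between lid and tub below 0.009 m and angle between lid's own z axis and vertical below 0.05 rad and contact force between the fingers and lid below 0.1 N), for 0.2 s.
2. the cap is turned free of the threads while the jar stays down in the holder (value of joint seal above 1.05 rad and z of jar in the frame of holder below 0.013 m), for 0.1 s.
At the end, for the whole second after the job is handed in: Cap held still in the fingers (over 1 N), level to 0.2 rad, within 20 mm of the jar's axis, its edge 3 to 71 mm above the mouth, not touching the jar; jar home (3 mm) and upright in the holder; lid home on the upright tub (3 mm up or down, 9 mm sideways, level to 0.05 rad) (z of cap in the frame of jar between 0.142 and 0.21 m and horizontal distance between cap and jar below 0.02 m and angle between cap's own z axis and vertical below 0.2 rad and contact force between the fingers and cap above 1 N and contact force between cap and jar below 0.05 N and linear speed of cap below 0.02 m/s and z of jar in the frame of holder below 0.011 m and angle between jar's own z axis and vertical below 0.06 rad and z of lid in the frame of tub between 0.079 and 0.085 m and horizontal distance between lid and tub below 0.009 m and angle between each of lid, tub's own z axis and vertical below 0.05 rad and height (world z) of tub below 0.005 m); the arm keeps its last pose, push and grip.
It fails at once if the cap is turned far past free (more than 1.8 rad) (value of joint seal above 1.8 rad).
It fails at once if the jar is pulled out of its holder (more than 20 mm up) (z of jar in the frame of holder above 0.028 m).
It fails at once if the lid is dropped onto the tub from more than 25 mm above its seat instead of being set down (horizontal distance between lid and tub below 0.06 m and z of lid in the frame of tub above 0.107 m and contact force between the fingers and lid below 0.02 N and contact force between lid and tub below 0.02 N).
It fails at once if a bystander is pushed more than 40 mm or knocked over (distance of any of shaker, ramekin, oil, can, spices, spoon from where it was at the start of the episode above 0.04 m or angle between any of shaker, ramekin, oil, can, spices's own z axis and vertical above 0.5 rad).
It also fails if it takes over 64 s, if anything falls off the work surface, if the arm or the gripper's body presses on something with over 40 N, if the wrist force passes 120 N, or if a joint passes its speed limit or range.

ROBOT

A 7-joint arm with a two-finger parallel gripper is mounted at the origin on the work surface. World frame = base frame: x ahead of the robot, y to its left, z up, the work surface at z = 0. Lengths are in m, angles in rad, forces in N, time in s.
With the tool pointing down it reaches from about 0.425 to 0.875 m from the base axis. Payload 4.7 kg.
Tool frame: the origin (TCP) lies midway between the tips of the shut fingers; the grasp point (between the pads) lies 19 mm behind it; z points along the fingers, y is the direction in which the jaws open and shut (so a half turn about z gives the same grasp; the last joint's range is limited). The gripper opens to 87 mm and grips with 3 to 60 N. Pads are 19 mm wide; open, the fingers measure 117 mm over their backs; the gripper's body (75 mm by 190 mm) begins 51 mm behind the grasp point.
Start: joints at [-1.151, 0.321, -0.07, 1.45, 0.023, 1.371, -0.057], TCP at [0.257, 0.597, 0.223] pointing down, gripper open.
Joint ranges: [-2.86, 2.86], [-0.3, 2.09], [-1.38, 1.24], [0.06, 2.45], [-1.56, 4.7], [0.09, 2.05], [-2.69, 2.69]. Speed limits (rad/s): [2.57, 2.57, 3.14, 3.14, 3.14, 3.14, 3.14].

INTERFACE

Orientations are given as a rotation vector (axis times angle).
In Python, from bench import get_state, eyes, job gives the robot as it stands. The module is installed in compiled form; this text tells all that it offers.
- The arm moves only by the shell command python3 -m jog 'ROWS' [FORCE]. ROWS is JSON, a list that holds one entry, the list of rows, each a list of 5 numbers: the opening, from 0 (shut) to 1 (fully open), then the shift along the tool's x, y, z in units of 40 mm (1.0 is 40 mm), then the turn about the tool's z in units of 5 degrees (1.0 is 5 degrees). In form: [[[jaw, dx, dy, dz, turn], ...]]. A call has 1 to 10 rows; each row shifts and turns the commanded pose from where the row before left it, along the tool's axes as they then stand; what a row does not reach is not made up. A row lasts 1/8 s, in which the tool goes at most 62.5 mm and 10.7 degrees, less where a joint would pass 70% of its speed; a pose out of reach is approached as far as the arm can. A call is refused whole if a number of a shift passes 1 or a number of a turn 1, either way. A call with a gripper value outside its range is refused whole. The fingers move at their own pace and stop on an object; FORCE is the grip in N (left out, the last holds). Time passes only in rows, so rows that do not move let the fingers close. It gives the time, the measured TCP pose, the force and the opening at its end, in the units of the state.
- get_state(): the state, without advancing time (a new reading comes with each control period).
- eyes.get_image(name): name is "side" or "top"; returns (picture, depth): 400x640x3 uint8, red, green, blue; 400x640 float32, m along the optical axis (not along the pixel's ray), 0 where there is no reading.
- eyes.camera_params(name): a dict with "camera_matrix" (3x3 intrinsics, pixels), "pose" (4x4, takes a point from camera to world coordinates). Camera axes: x right, y down, z forward; pixel columns grow to the right and rows downward; lengths in m; the calibration is good to about 2 mm. A picture is of the moment at which its call begins. camera_params takes no time and is no camera call.
- job.close_job(): hands the job in, once; it reports no verdict.
The state is a dict: "time": time; "joint_positions": joint angles; "qd": joint speeds; "joint_torque": joint torques, N m; "position": TCP position; "tool_rot": TCP orientation; "ft_force": force on the tool from outside, world axes, zero at the start; "torque": the same for the moment, N m; "grip_width": opening from 0.0 (shut) to 1.0 (fully open).
Only numpy, scipy, OpenCV 4.12 (cv2) and the standard library are available. Lean on these libraries where they do the work, as an engineer would, in place of code of your own. Each camera call takes 0.05 s, during which the arm holds its last target. There are 200 camera calls.

## Working session

There is one attempt and no reset: what is moved stays moved. The work goes in short steps, Python scripts to look and compute and a shell command to move; the robot and the scene stay as the last step left them, time stands still between calls to the robot, and variables do not carry over. Pictures are saved under pics/ and viewed, about 8 in all and at most 12, crops included, and the job is handed in when it is done.

```bash
mkdir -p pics; cat > h.py <<'E'
import numpy as np, cv2
from bench import get_state, eyes, job
def snap(n, save=None):
    im,d=eyes.get_image(n); p=eyes.camera_params(n)
    if save: cv2.imwrite('pics/'+save,im[:,:,::-1]); np.savez('pics/'+save+'.npz',im=im,d=d)
    return im,d,p
def cloud(d,p):
    K=np.array(p["camera_matrix"]);T=np.array(p["pose"])
    v,u=np.mgrid[:d.shape[0],:d.shape[1]]
    P=np.stack([(u-K[0,2])/K[0,0]*d,(v-K[1,2])/K[1,1]*d,d],-1)@T[:3,:3].T+T[:3,3]
    P[d<=0]=np.nan
    return P
E
python3 - <<'E'
from h import *
for n in("top","side"):
    im,d,p=snap(n,n+"0.png"); print(n,np.round(p["pose"],3).tolist(),np.round(p["camera_matrix"],1).tolist())
s=get_state();print(s)
E
```

```text
top [[-0.02, -0.992, 0.126, 0.36], [-1.0, 0.019, -0.007, -0.045], [0.005, -0.126, -0.992, 1.519], [0.0, 0.0, 0.0, 1.0]] [[447.3, 0.0, 317.4], [0.0, 447.3, 200.7], [0.0, 0.0, 1.0]]
side [[-0.995, -0.071, 0.067, 0.458], [-0.098, 0.772, -0.628, 0.715], [-0.007, -0.632, -0.775, 1.036], [0.0, 0.0, 0.0, 1.0]] [[462.1, 0.0, 312.8], [0.0, 462.1, 202.6], [0.0, 0.0, 1.0]]
{'time': 0.1, 'joint_positions': array([-1.15088745,  0.3217741 , -0.07012355,  1.45157624,  0.02260484,
        1.37080984, -0.05693236]), 'qd': array([ 1.08771569e-03, -1.55140792e-03,  1.05299593e-03, -3.52265073e-03,
        7.47787825e-04, -2.17627645e-04, -5.33489751e-05]), 'joint_torque': array([-9.97861971e-04, -4.92576849e+01, -4.06092340e-01, -3.13399279e+01,
       -6.40297076e-02,  3.95085791e-02,  8.31348711e-05]), 'position': array([0.25641759, 0.59672817, 0.22154315]), 'tool_rot': array([-6.32970909e-01, -3.07688660e+00,  2.76248925e-03]), 'ft_force': array([-0.39441948, -1.35288748, -0.83277417]), 'torque': array([ 0.02311017,  0.07873483, -0.01602462]), 'grip_width': 0.9972739136225083}
```

View pics/top0.png

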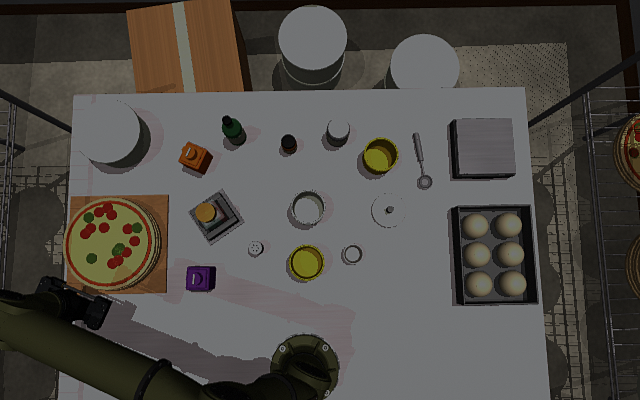

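View pics/side0.png

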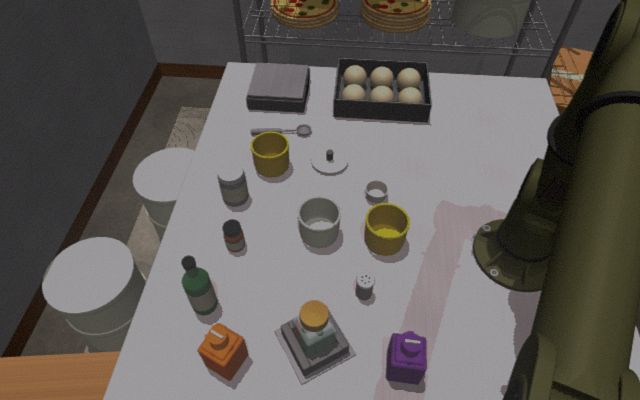

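Top view: the white tub is at (307,208). Yellow look-alikes stand at (380,155) and (306,262). The lid with its grey knob is at (389,210). The brass-capped jar in the grey holder is at (207,213), with an orange look-alike at (195,157) and a purple one at (201,278). The white open tub, and the jar that stands in the holder with a brass cap, fit the description. I'll measure these and confirm in an enlarged crop.

```bash
cat >> h.py <<'E'
def blob(P,c,r,z0,z1):
    m=(np.hypot(P[...,0]-c[0],P[...,1]-c[1])<r)&(P[...,2]>z0)&(P[...,2]<z1)
    return P[m]
def mec(Q):
    (x,y),r=cv2.minEnclosingCircle(Q[:,:2].astype(np.float32)*1000); return round(x,1),round(y,1),round(2*r,1),len(Q),round(float(np.median(Q[:,2])*1000),1)
E
python3 - <<'E'
from h import *
for n in("top","side"):
    z=np.load(f'pics/{n}0.png.npz');im,d=z['im'],z['d'];P=cloud(d,eyes.camera_params(n))
    if n=="top":
        for k,(u,v) in dict(tub=(307,208),lid=(389,210),cap=(207,213),hold=(216,216)).items(): print(k,np.round(P[v,u],3))
        cs=[P[208,307],P[210,389],P[213,207]]
    print(n,'tubrim',mec(blob(P,cs[0],.075,.08,.1)))
    print('lid disc',mec(blob(P,cs[1],.075,.007,.03)),'knob',mec(blob(P,cs[1],.03,.032,.06)))
    print('cap',mec(blob(P,cs[2],.045,.14,.17)))
    for nm,c,z0,z1 in(('hold',cs[2],.035,.055),('foot',cs[2],.002,.0065)):
        Q=blob(P,c,.11,z0,z1); print(nm,cv2.minAreaRect((Q[:,:2]*1000).astype(np.float32)))
    # everything tall nearby
    m=(P[...,2]>.02)&(P[...,0]>.2)&(P[...,0]<.9)&(abs(P[...,1])<.6)
    N,L,S,C=cv2.connectedComponentsWithStats(m.astype(np.uint8))
    for i in range(1,N):
        if S[i,4]>40:
            Q=P[L==i]; print(C[i].round(),'ctr',Q[:,:2].mean(0).round(3),'zmax',np.percentile(Q[:,2],98).round(3),S[i,4])
im=cv2.imread('pics/top0.png');a=cv2.resize(im[120:300,170:430],None,fx=3,fy=3,interpolation=2);cv2.imwrite('pics/crop.png',a)
E
```

```text
tub [ 0.529 -0.02   0.005]
lid [ 0.512 -0.292  0.044]
cap [0.502 0.283 0.157]
hold [0.496 0.264 0.118]
top tubrim (524.4, -24.2, 114.2, 221, 89.2)
lid disc (508.1, -289.2, 138.7, 845, 12.8) knob (516.2, -296.0, 21.6, 36, 44.3)
cap (506.0, 290.3, 62.6, 316, 156.1)
hold ((506.11181640625, 290.83905029296875), (117.54033660888672, 117.55427551269531), 34.35466766357422)
foot ((500.867431640625, 283.1352233886719), (216.378173828125, 213.1389923095703), 11.087778091430664)
[128. 135.] ctr [0.769 0.557] zmax 0.121 1810
[233. 130.] ctr [0.771 0.21 ] zmax 0.202 490
[338. 131.] ctr [ 0.769 -0.126] zmax 0.115 534
[465. 148.] ctr [ 0.715 -0.555] zmax 0.068 1599
[288. 143.] ctr [0.738 0.037] zmax 0.091 239
[380. 154.] ctr [ 0.698 -0.267] zmax 0.095 502
[195. 157.] ctr [0.691 0.338] zmax 0.144 675
[308. 204.] ctr [ 0.534 -0.023] zmax 0.095 326
[214. 216.] ctr [0.501 0.279] zmax 0.16 1272
[134. 243.] ctr [0.419 0.539] zmax 0.076 3248
[462. 255.] ctr [ 0.361 -0.521] zmax 0.08 857
[389. 209.] ctr [ 0.516 -0.294] zmax 0.051 43
[474. 225.] ctr [ 0.455 -0.564] zmax 0.083 498
[255. 248.] ctr [0.397 0.1
[... 664 characters left out ...]
55)
[276.  94.] ctr [ 0.715 -0.545] zmax 0.064 1390
[382. 102.] ctr [ 0.357 -0.532] zmax 0.08 2373
[270. 152.] ctr [ 0.691 -0.262] zmax 0.09 1231
[329. 154.] ctr [ 0.514 -0.289] zmax 0.047 62
[232. 182.] ctr [ 0.77  -0.109] zmax 0.112 966
[577. 313.] ctr [0.237 0.499] zmax 0.668 17655
[376. 189.] ctr [ 0.369 -0.169] zmax 0.038 210
[319. 219.] ctr [ 0.522 -0.021] zmax 0.091 1411
[386. 227.] ctr [ 0.345 -0.013] zmax 0.091 1463
[233. 234.] ctr [0.738 0.049] zmax 0.086 511
[197. 286.] ctr [0.772 0.234] zmax 0.2 1280
[364. 283.] ctr [0.396 0.158] zmax 0.069 382
[314. 336.] ctr [0.503 0.313] zmax 0.158 2961
[222. 350.] ctr [0.689 0.364] zmax 0.142 1745
[406. 357.] ctr [0.309 0.344] zmax 0.142 1756
```

View pics/crop.png

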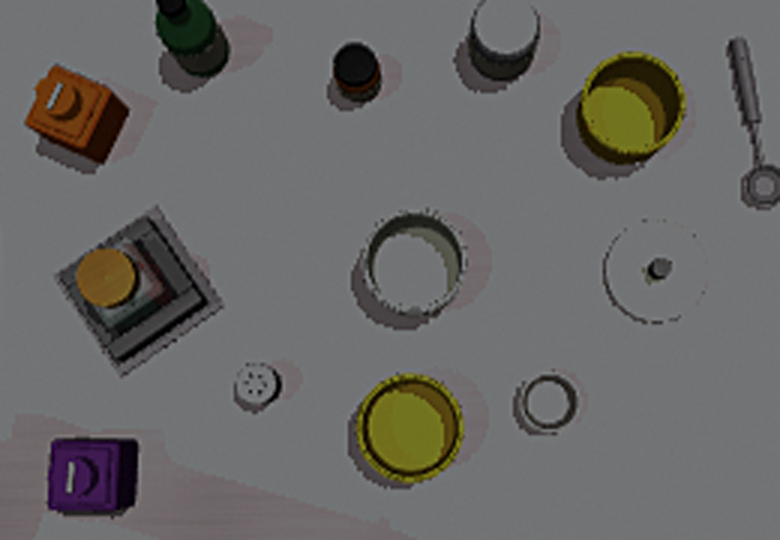

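The crop confirms it: white tub, lid with grey knob, and brass-capped glass jar in the holder. The sizes match too (rim 114, cap 62, holder 117 mm). Estimates: tub (0.524, -0.024), lid (0.515, -0.293), cap (0.505, 0.291). I'll turn the tool so its x lies along world +Y and its y along world +X.

```bash
python3 -m jog '[[[1,-1,0,0,1],[1,-1,0,0,1],[1,-1,0,0,1],[1,-1,0,0,1],[1,-1,0,0,1],[1,-1,0,0,1],[1,-1,0,0,1],[1,-1,0,0,1],[1,-1,0,0,1],[1,-1,0,0,1]]]' 30
python3 -m jog '[[[1,-1,0,0,1],[1,-1,0,0,1],[1,-1,0,0,1],[1,-1,0,0,0.36],[1,-1,0,0,0],[1,-1,0,0,0],[1,-1,0,0,0],[1,-1,0,0,0],[1,-1,0,0,0],[1,0,0,0,0]]]'
python3 -c "
from h import *
s=get_state();print(s['joint_positions'].round(2),s['ft_force'])"
```

```text
time: 1.35
position: [0.528, 0.3171, 0.2227]
tool_rot: [-1.882, -2.516, -0.0]
ft_force: [0.5, -0.3, -0.0]
grip_width: 1.005
time: 2.6
position: [0.5516, -0.0431, 0.2229]
tool_rot: [2.23, 2.211, -0.001]
ft_force: [0.3, -0.0, -0.8]
grip_width: 1.004
[-0.44  0.12  0.51  1.71 -0.06  1.33  0.07] [ 0.28692851 -0.01859348 -0.77406726]
```

```bash
python3 -m jog '[[[1,-1,-0.3,0,0],[1,-1,-0.3,0,0],[1,-1,-0.3,0,0],[1,-1,0,0,0],[1,-1,0,0,0],[1,-1,0,0,0],[1,-0.26,0,1,-0.1],[1,0,0,1,0],[1,0,0,1,0],[1,0,0,0,0]]]'
python3 - <<'E'
from h import *
s=get_state();print(s['position'],s['joint_positions'].round(2))
im,d,p=snap('side','side1.png');P=cloud(d,p)
T=np.array(p['pose']);K=np.array(p['camera_matrix'])
print(mec(blob(P,(.5155,-.2935),.066,.007,.03)),mec(blob(P,(.5155,-.2935),.02,.03,.055)))
c=cv2.resize(im[90:230,240:420],None,fx=4,fy=4,interpolation=2);cv2.imwrite('pics/c1.png',c[:,:,::-1])
E
```

```text
time: 3.85
position: [0.5139, -0.2859, 0.0995]
tool_rot: [-2.207, -2.226, 0.003]
ft_force: [0.3, -0.6, -0.8]
grip_width: 0.996
[ 0.51393867 -0.28586026  0.09954469] [-0.1   0.33  0.67  1.77 -0.23  1.12  0.65]
(515.4, -295.5, 120.2, 739, 11.6) (516.2, -290.8, 26.3, 50, 42.1)
```

View pics/c1.png

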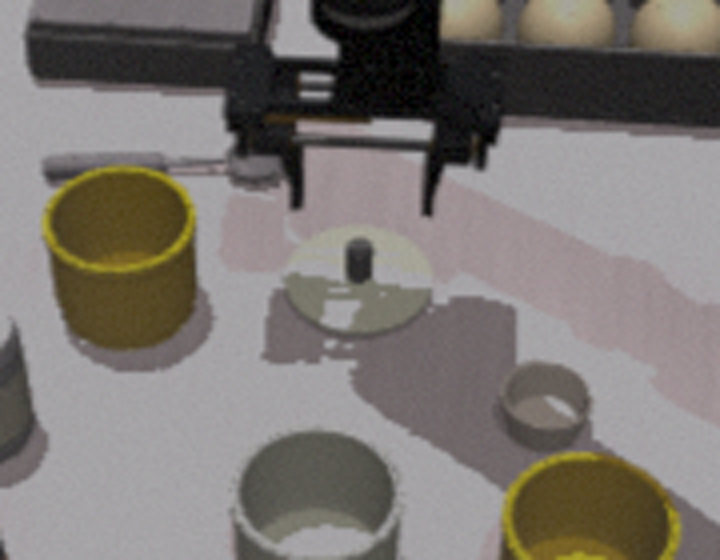

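The picture shows the open fingers at (295,200) and (428,205) straddling the grey knob at (358,262), clear of the disc. I'll descend with a small y fix and close.

```bash
python3 -m jog '[[[1,-0.19,0.05,0,0],[1,0,0,0.7,0],[1,0,0,0.7,0],[1,0,0,0.6,0],[1,0,0,0,0],[0,0,0,0,0],[0,0,0,0,0],[0,0,0,0,0],[0,0,0,0,0],[0,0,0,0,0]]]' 25
python3 -m jog '[[[0,0,0,0,0],[0,0,0,0,0],[0,0,0,-0.5,0],[0,0,0,-0.5,0],[0,0,0,-1,0],[0,0,0,-1,0],[0,0,0,-1,0],[0,0,0,0,0]]]'
python3 - <<'E'
from h import *
print(get_state()['position'])
for n in ('side','top'):
    im,d,p=snap(n,n+'2.png');P=cloud(d,p)
    Q=blob(P,(.515,-.2935),.075,.11,.19); h=np.histogram(Q[:,2],bins=16)
    print(h[0],h[1].round(3))
im=np.load('pics/side2.png.npz')['im']
c=cv2.resize(im[50:230,220:440],None,fx=3,fy=3,interpolation=2);cv2.imwrite('pics/c2.png',c[:,:,::-1])
E
```

```text
time: 5.15
position: [0.5184, -0.2955, 0.0227]
tool_rot: [2.212, 2.23, 0.0]
ft_force: [-0.7, -0.4, 0.7]
grip_width: 0.516
time: 6.15
position: [0.5205, -0.2973, 0.1879]
tool_rot: [2.208, 2.224, 0.006]
ft_force: [0.0, 0.6, -2.0]
grip_width: 0.242
[ 0.52047108 -0.29725299  0.1879391 ]
[  7  21  93 172 224 145  57  11   2   5   1   2   6   3   4   6] [0.167 0.169 0.17  0.171 0.173 0.174 0.176 0.177 0.178 0.18  0.181 0.183
 0.184 0.185 0.187 0.188 0.19 ]
[ 1  0  1  7 10 11 22 39 38 41 37 26 17  9  1  5] [0.163 0.164 0.165 0.166 0.167 0.168 0.169 0.17  0.171 0.172 0.173 0.174
 0.175 0.176 0.177 0.178 0.179]
```

View pics/c2.png

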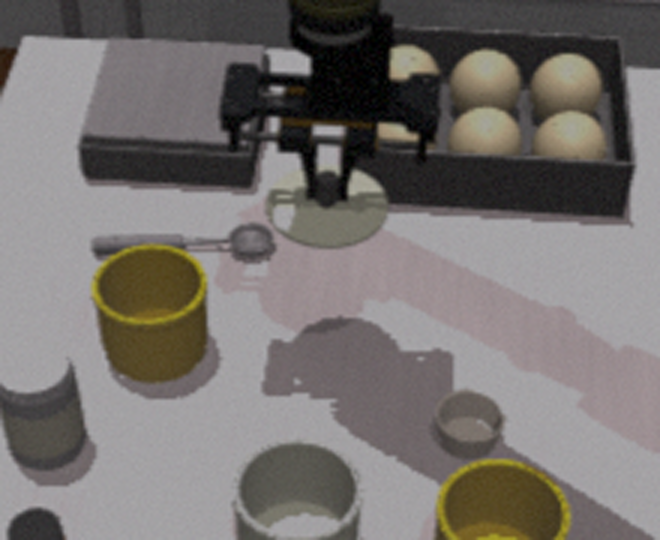

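The lid is held by its knob at (325,188) and looks level. I'll fit the disc relative to the TCP.

```bash
cat > lid.py <<'E'
from h import *
import sys
s=get_state();t=s['position'];print('tcp',t.round(4),s['tool_rot'].round(3))
for n in ('side','top'):
    im,d,p=snap(n);P=cloud(d,p)
    Q=blob(P,t[:2],.075,t[2]-.026,t[2]-.004)
    for _ in range(3):
        A=np.c_[Q[:,:2]-t[:2],np.ones(len(Q))];k=np.linalg.lstsq(A,Q[:,2],rcond=None)[0];r=Q[:,2]-A@k;Q=Q[abs(r)<.006]
    print(n,'disc',mec(Q),'tilt',k[:2].round(3),'z at tcp',k[2].round(4))
E
python3 lid.py
```

```text
tcp [ 0.5184 -0.2955  0.1836] [2.212e+00 2.229e+00 2.000e-03]
side disc (517.3, -293.3, 118.9, 726, 169.0) tilt [ 0.005 -0.005] z at tcp 0.1691
top disc (525.9, -262.1, 90.6, 259, 168.8) tilt [-0.001 -0.008] z at tcp 0.1691
```

```bash
python3 -m jog '[[[0,0.6,0.11,0,0],[0,0.9,0,0,0],[0,0.9,0,0,0],[0,0.9,0,0,0],[0,0.9,0,0,0],[0,0.9,0,0,0],[0,0.9,0,0,0],[0,0.76,0,0,0],[0,0,0,0,0],[0,0,0,0,0]]]'
cat > fit.py <<'E'
from h import *
from scipy.optimize import least_squares
P=cloud(*(lambda r:(r[1],r[2]))(snap('top')))
for n in ('side','top'):
    z=np.load(f'pics/{n}0.png.npz');P=cloud(z['d'],eyes.camera_params(n))
    Q=blob(P,(.5235,-.0235),.064,.084,.096);rr=np.hypot(*(Q[:,:2]-[.5235,-.0235]).T);Q=Q[rr>.045]
    f=least_squares(lambda q:np.hypot(Q[:,0]-q[0],Q[:,1]-q[1])-.055,[.5235,-.0235],loss='soft_l1',f_scale=.002).x
    print('tub rim',n,f.round(4),len(Q))
E
python3 fit.py; python3 lid.py
```

```text
time: 7.6
position: [0.52, -0.0259, 0.1818]
tool_rot: [-2.213, -2.229, 0.003]
ft_force: [0.2, -0.2, -0.2]
grip_width: 0.246
tub rim side [ 0.5226 -0.0213] 325
tub rim top [ 0.5243 -0.0241] 200
tcp [ 0.5201 -0.0264  0.182 ] [-2.214e+00 -2.228e+00  2.000e-03]
side disc (519.3, -25.6, 117.9, 1050, 167.7) tilt [ 0.001 -0.002] z at tcp 0.1677
top disc (513.7, -78.9, 45.5, 37, 168.6) tilt [0.027 0.143] z at tcp 0.1768
```

```bash
python3 -m jog '[[[0,0.08,0.09,0,0],[0,0,0,0.4,0],[0,0,0,0.4,0],[0,0,0,0.4,0],[0,0,0,0.3,0],[0,0,0,0.1,0],[0,0,0,0,0],[0,0,0,0,0]]]'; python3 lid.py
python3 -c "
from h import *
im,d,p=snap('side');c=cv2.resize(im[110:280,230:440],None,fx=3.5,fy=3.5,interpolation=2);cv2.imwrite('pics/c3.png',c[:,:,::-1])"
```

```text
time: 8.75
position: [0.5247, -0.0218, 0.1192]
tool_rot: [2.212, 2.23, 0.002]
ft_force: [0.5, -0.7, -0.7]
grip_width: 0.244
tcp [ 0.5247 -0.0218  0.1192] [2.212e+00 2.230e+00 2.000e-03]
side disc (523.7, -19.7, 116.7, 949, 104.9) tilt [ 0.003 -0.008] z at tcp 0.105
top disc (519.8, -72.6, 58.6, 50, 105.7) tilt [-0.078 -0.18 ] z at tcp 0.096
```

View pics/c3.png

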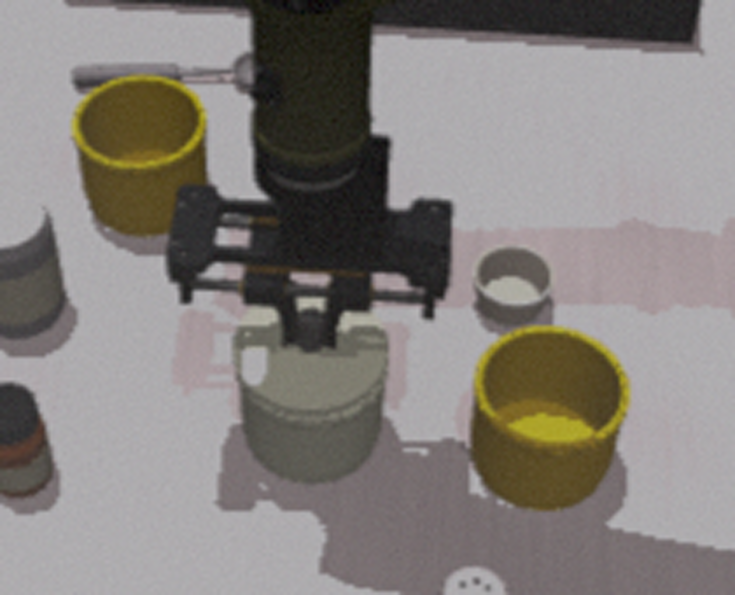

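The lid sits concentric over the tub at (312,370), with about 10 mm left to go. I'll correct 1–2 mm sideways and lower it gently.

```bash
python3 -m jog '[[[0,-0.045,-0.02,0,0],[0,0,0,0.06,0],[0,0,0,0.06,0],[0,0,0,0.06,0],[0,0,0,0.06,0],[0,0,0,0,0],[0,0,0,0,0]]]'; python3 lid.py
```

```text
time: 9.78
position: [0.5234, -0.0236, 0.109]
tool_rot: [2.213, 2.23, 0.0]
ft_force: [-0.2, -0.3, -0.5]
grip_width: 0.247
tcp [ 0.5234 -0.0236  0.109 ] [2.213 2.23  0.   ]
side disc (523.4, -21.8, 117.4, 951, 94.6) tilt [ 0.004 -0.013] z at tcp 0.0947
top disc (516.0, -74.3, 55.7, 51, 96.2) tilt [-0.047 -0.025] z at tcp 0.0944
```

```bash
python3 -m jog '[[[0,0,0,0.03,0],[0,0,0,0.02,0],[0,0,0,0,0],[0,0,0,0,0]]]'; python3 lid.py
```

```text
time: 10.38
position: [0.5237, -0.0237, 0.108]
tool_rot: [2.213, 2.23, 0.001]
ft_force: [-2.7, 0.5, 5.3]
grip_width: 0.246
tcp [ 0.5237 -0.0237  0.108 ] [2.213e+00 2.230e+00 1.000e-03]
side disc (522.5, -20.8, 117.2, 966, 93.7) tilt [-0.    -0.013] z at tcp 0.0937
top disc (515.8, -74.3, 55.6, 45, 95.4) tilt [-0.008  0.048] z at tcp 0.0977
```

Contact at 5 N, so it's seated. Release, rise and check.

```bash
python3 -m jog '[[[0.35,0,0,0,0],[0.5,0,0,0,0],[0.6,0,0,0,0],[0.6,0,0,0,0],[0.6,0,0,-0.5,0],[0.6,0,0,-1,0],[0.7,0,0,-1,0],[0.8,0,0,-1,0],[0.9,0,0,0,0],[1,0,0,0,0]]]'
python3 - <<'E'
from h import *
im,d,p=snap('side');P=cloud(d,p)
Q=blob(P,(.5225,-.0225),.066,.085,.102)
A=np.c_[Q[:,:2]-[.5225,-.0225],np.ones(len(Q))]
for _ in range(3):
    k=np.linalg.lstsq(A,Q[:,2],rcond=None)[0];m=abs(Q[:,2]-A@k)<.004;Q,A=Q[m],A[m]
print(mec(Q),k.round(4))
c=cv2.resize(im[110:280,230:440],None,fx=3.5,fy=3.5,interpolation=2);cv2.imwrite('pics/c4.png',c[:,:,::-1])
E
```

```text
time: 11.72
position: [0.523, -0.0236, 0.2463]
tool_rot: [-2.212, -2.23, 0.001]
ft_force: [-0.5, 0.2, -0.5]
grip_width: 0.926
(523.1, -22.5, 117.8, 1107, 93.8) [ 0.0017 -0.0028  0.0937]
```

View pics/c4.png

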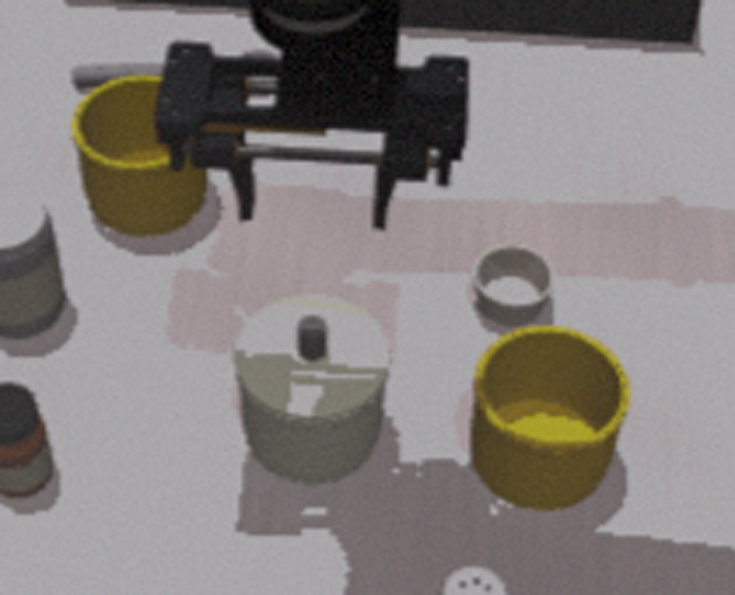

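The lid is level (slope under 0.003) on the tub, within 1 mm of the tub's fitted centre, knob at (312,338), and let go. Next, the cap.

```bash
python3 -m jog '[[[1,0.88,-0.25,0,0],[1,1,-0.2,0,0],[1,1,0,0,0],[1,1,0,0,0],[1,1,0,0,0],[1,1,0,0,0],[1,1,0,0,0],[1,1,0,0.5,0],[1,0,0,0.5,0],[1,0,0,0,0]]]'
python3 - <<'E'
from h import *
s=get_state();print(s['position'].round(4),s['joint_positions'].round(2))
from scipy.optimize import least_squares
for n in ('side','top'):
    z=np.load(f'pics/{n}0.png.npz');P=cloud(z['d'],eyes.camera_params(n));Q=blob(P,(.505,.2915),.045,.15,.165)
    print(n,mec(Q),Q.mean(0).round(4))
im,d,p=snap('side');P=cloud(d,p);Q=blob(P,(.505,.2915),.045,.15,.165);print(mec(Q),Q.mean(0).round(4))
E
```

```text
time: 13.02
position: [0.5011, 0.2905, 0.2036]
tool_rot: [-2.212, -2.23, 0.01]
ft_force: [1.2, 0.3, -0.4]
grip_width: 1.002
[0.5011 0.2905 0.2036] [-0.79  0.18  0.25  1.66 -0.05  1.31 -0.52]
side (503.9, 292.4, 62.0, 640, 155.3) [0.5045 0.2938 0.1554]
top (506.0, 290.3, 62.6, 295, 156.3) [0.5063 0.2896 0.1561]
(504.3, 292.6, 61.2, 635, 155.6) [0.5045 0.2937 0.1556]
```

```bash
python3 -m jog '[[[1,0.02,0.1,0,0],[1,0,0,0.5,0],[1,0,0,0.5,0],[1,0,0,0.5,0],[1,0,0,0.44,0],[1,0,0,0,0],[1,0,0,0,0]]]' 40
python3 -m jog '[[[0,0,0,0,0],[0,0,0,0,0],[0,0,0,0,0],[0,0,0,0,0],[0,0,0,0,0],[0,0,0,0,0]]]'
python3 -c "
from h import *
s=get_state();print(s['position'].round(4),s['ft_force'].round(1),s['torque'].round(2),s['joint_positions'].round(2))"
```

```text
time: 13.95
position: [0.5076, 0.2924, 0.1303]
tool_rot: [2.213, 2.23, 0.002]
ft_force: [0.5, -0.0, -0.6]
grip_width: 1.001
time: 14.7
position: [0.5066, 0.2923, 0.1295]
tool_rot: [-2.212, -2.23, 0.0]
ft_force: [-1.6, -1.1, 2.3]
grip_width: 0.686
[0.5066 0.2923 0.1295] [-1.6 -1.1  2.3] [-0.14  0.52  0.05] [-0.78  0.25  0.25  1.74 -0.07  1.16 -0.51]
```

Gripped (width about 60 mm). Turn anticlockwise, in stages.

```bash
python3 -m jog '[[[0,0,0,0,-0.5],[0,0,0,0,-0.5],[0,0,0,0,-0.5],[0,0,0,0,-0.5],[0,0,0,0,-0.5],[0,0,0,0,-0.5],[0,0,0,0,-0.5],[0,0,0,0,-0.5],[0,0,0,0,0],[0,0,0,0,0]]]'
python3 -c "
from h import *
from scipy.spatial.transform import Rotation as R
s=get_state();print(s['position'].round(4),s['ft_force'].round(1),s['torque'].round(2),s['joint_positions'].round(2),np.degrees(np.arctan2(*R.from_rotvec(s['tool_rot']).as_matrix()[[1,0],0])))
im,d,p=snap('side');P=cloud(d,p);Q=blob(P,(.505,.2915),.045,.147,.165);print(mec(Q))
c=cv2.resize(im[250:400,230:400],None,fx=4,fy=4,interpolation=2);cv2.imwrite('pics/c5.png',c[:,:,::-1])"
```

```text
time: 15.95
position: [0.5063, 0.2926, 0.1295]
tool_rot: [-1.792, -2.579, 0.0]
ft_force: [-4.0, 0.4, 3.7]
grip_width: 0.687
[0.5063 0.2926 0.1295] [-4.   0.4  3.7] [ 0.05  0.97 -0.32] [-0.75  0.25  0.21  1.74 -0.06  1.16 -0.17] 110.41316379304824
(499.3, 292.6, 70.0, 371, 155.3)
```

View pics/c5.png

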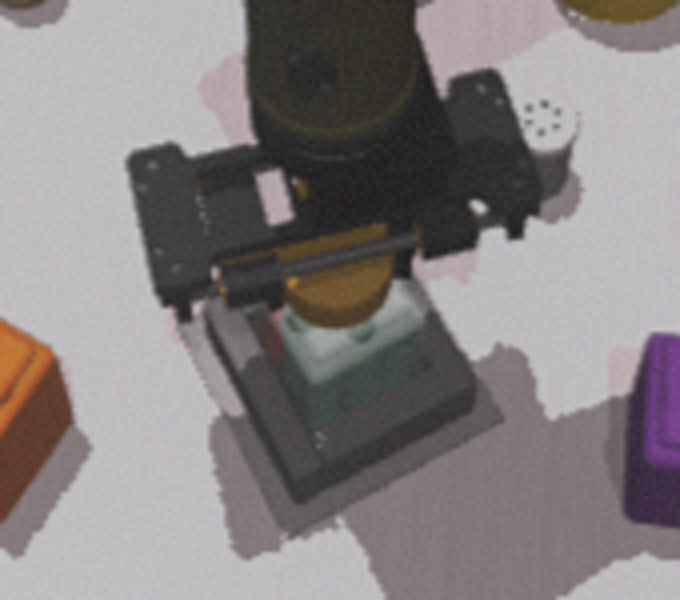

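The grip holds on the brass cap at (340,290) and the jar is down in the holder. The reaction moment is -0.32 N m, so the cap is turning. Continue, to 86° in all (80° plus about 6° of play).

```bash
python3 -m jog '[[[0,0,0,0,-0.7],[0,0,0,0,-0.7],[0,0,0,0,-0.7],[0,0,0,0,-0.7],[0,0,0,0,-0.7],[0,0,0,0,-0.7],[0,0,0,0,-0.7],[0,0,0,0,-0.7],[0,0,0,0,-0.7],[0,0,0,0,0]]]'
python3 -m jog '[[[0,0,0,0,-0.7],[0,0,0,0,-0.7],[0,0,0,0,-0.7],[0,0,0,0,-0.7],[0,0,0,0,-0.7],[0,0,0,0,-0.7],[0,0,0,0,-0.7],[0,0,0,0,-0.7],[0,0,0,0,0],[0,0,0,0,0]]]'
cat > st.py <<'E'
from h import *
from scipy.spatial.transform import Rotation as R
s=get_state();print(s['position'].round(4),s['ft_force'].round(1),s['torque'].round(2),s['joint_positions'].round(2),np.degrees(np.arctan2(*R.from_rotvec(s['tool_rot']).as_matrix()[[1,0],0])))
E
python3 st.py
```

```text
time: 17.25
position: [0.506, 0.2926, 0.1296]
tool_rot: [-1.023, -2.969, 0.0]
ft_force: [-6.1, 0.8, 5.8]
grip_width: 0.686
time: 18.5
position: [0.5061, 0.2925, 0.1298]
tool_rot: [-0.275, -3.128, 0.0]
ft_force: [-6.3, 0.1, 6.4]
grip_width: 0.685
[0.5061 0.2925 0.1298] [-6.3  0.1  6.4] [-0.12  1.39 -0.25] [-0.64  0.24  0.09  1.74 -0.02  1.16  0.84] 169.94205540756215
```

```bash
python3 -m jog '[[[0,0,0,0,-0.5],[0,0,0,0,-0.5],[0,0,0,0,0],[0,0,0,0,0]]]'; python3 st.py
python3 -m jog '[[[0,0,0,-0.05,0],[0,0,0,-0.05,0],[0,0,0,-0.05,0],[0,0,0,-0.05,0],[0,0,0,0,0],[0,0,0,0,0]]]'; python3 st.py
python3 - <<'E'
from h import *
im,d,p=snap('side');P=cloud(d,p)
for n in('side',):
    Q=blob(P,(.505,.2915),.045,.09,.120);h=np.histogram(Q[:,2],bins=15,range=(.09,.12));print(h[0],h[1][0])
Q0=cloud(np.load('pics/side0.png.npz')['d'],p);Q=blob(Q0,(.505,.2915),.045,.09,.120);print(np.histogram(Q[:,2],bins=15,range=(.09,.12))[0])
c=cv2.resize(im[250:400,230:400],None,fx=4,fy=4,interpolation=2);cv2.imwrite('pics/c6.png',c[:,:,::-1])
E
```

```text
time: 19.0
position: [0.5059, 0.2923, 0.1298]
tool_rot: [-0.139, -3.137, 0.0]
ft_force: [-7.2, -0.7, 7.0]
grip_width: 0.688
[0.5059 0.2923 0.1298] [-7.2 -0.7  7. ] [-0.09  1.39 -0.31] [-0.64  0.24  0.08  1.74 -0.02  1.16  0.93] 174.93624988096573
time: 19.75
position: [0.5071, 0.2925, 0.1378]
tool_rot: [0.138, 3.138, 0.001]
ft_force: [-2.4, 0.6, -0.1]
grip_width: 0.681
[0.5071 0.2925 0.1378] [-2.4  0.6 -0.1] [0.02 0.59 0.03] [-0.64  0.24  0.08  1.73 -0.02  1.17  0.93] 174.960453419218
[ 2  4  6  5 12 23 18  5  1  3  4 11  7  1  0] 0.09
[11 11 17 33 67 79 79 20  8 21 47 70 50 14  5]
```

View pics/c6.png

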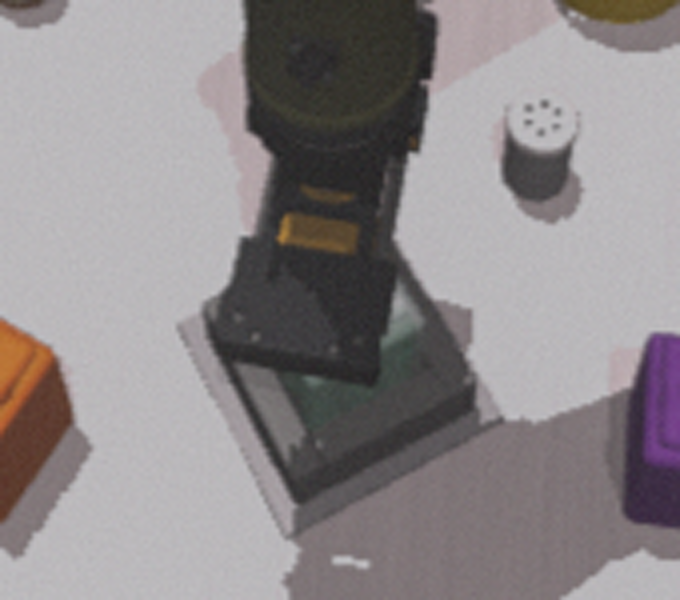

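The jar's height profile is unchanged (shoulder still at about 0.113) after an 8 mm lift, and there's no jar weight on the wrist, so the cap has come free. In the picture the jar body at (400,340) is still down in the holder. Lift on.

```bash
python3 -m jog '[[[0,0,0,-0.1,0],[0,0,0,-0.2,0],[0,0,0,-0.2,0],[0,0,0,-0.2,0],[0,0,0,-0.2,0],[0,0,0,0,0],[0,0,0,0,0],[0,0,0,0,0],[0,0,0,0,0]]]'; python3 st.py
python3 - <<'E'
from h import *
a=[]
for n in('side','top'):
    im,d,p=snap(n);P=cloud(d,p)
    print(n,[np.histogram(blob(P,(.505,.2915),.045,z0,z1)[:,2],bins=10,range=(z0,z1))[0].tolist() for z0,z1 in((.09,.12),(.13,.21))])
    if n=='side': print('lid',mec(blob(P,(.5225,-.0225),.066,.088,.102)))
    r=im[250:400,230:400] if n=='side' else im[120:270,150:320]
    a.append(cv2.resize(r,(390,344),interpolation=2))
cv2.imwrite('pics/c7.png',np.hstack(a)[:,:,::-1])
E
```

```text
time: 20.92
position: [0.5067, 0.2921, 0.173]
tool_rot: [-0.138, -3.138, 0.0]
ft_force: [-0.2, -0.0, -0.4]
grip_width: 0.683
[0.5067 0.2921 0.173 ] [-0.2 -0.  -0.4] [ 0.02 -0.03 -0.01] [-0.64  0.21  0.08  1.69 -0.02  1.24  0.93] 174.94930729118929
side [[11, 21, 38, 92, 35, 9, 20, 31, 19, 2], [0, 0, 0, 0, 0, 0, 0, 0, 154, 7]]
lid (0.0, 0.0, 0.0, 0, nan)
top [[2, 4, 8, 13, 17, 1, 7, 8, 6, 3], [0, 0, 0, 0, 0, 1, 4, 1, 1, 0]]
  return _methods._mean(a, axis=axis, dtype=dtype,
  ret = ret.dtype.type(ret / rcount)
```

View pics/c7.png

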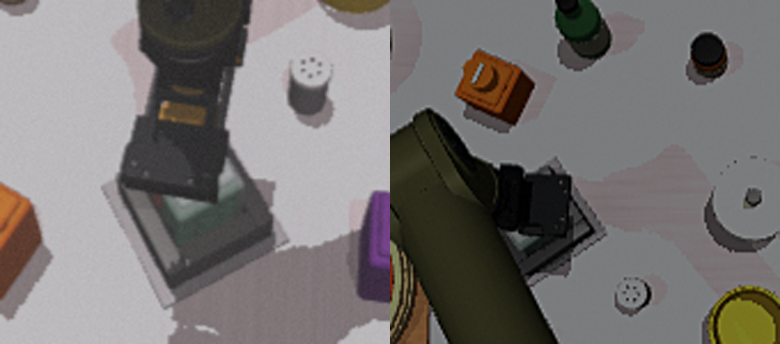

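The cap's top is at about 0.200, so its edge is about 25 mm above the mouth, and the jar is still in the holder. The top half of the picture pair shows the lid on the tub at (750,197). The arm blocks the side camera's view of the lid, so I'll check it from the top camera and then hand in.

```bash
python3 - <<'E'
from h import *
im,d,p=snap('top');P=cloud(d,p)
Q=blob(P,(.5235,-.0235),.066,.086,.104);A=np.c_[Q[:,:2]-[.5235,-.0235],np.ones(len(Q))]
print(mec(Q),np.linalg.lstsq(A,Q[:,2],rcond=None)[0].round(4))
m=np.linalg.norm(im.astype(int)-np.load('pics/top0.png.npz')['im'],axis=2)
for k,u,v in(('shaker',255,248),('ramekin',352,254),('oil',233,130),('can',338,131),('spices',288,143),('spoon',421,165)): print(k,np.median(m[v-12:v+12,u-12:u+12]).round(1))
s=get_state();print(s['grip_width'],s['qd'].round(4),s['time']); 
job.close_job()
E
```

```text
(524.8, -25.1, 115.9, 967, 94.8) [ 0.002  -0.0021  0.0946]
shaker 14.5
ramekin 13.9
oil 4.6
can 13.6
spices 9.8
spoon 13.9
0.6878197250377308 [ 0.0003 -0.0023  0.001  -0.0007 -0.0014 -0.0005  0.0005] 21.075
the job is handed in; nothing more can be done
```

The lid is on the tub and let go, and the cap is unscrewed and held in the gripper above the jar. I handed the job in at 21.1 s; no verdict is reported.

- **Lid:** I set it on the white tub with about 5 N of contact and then released it. The last top-camera check put the disc top at 94.8 mm (95 expected), with a slope under 0.003. It was about 1 mm from the tub's fitted centre. The side camera gave no lid reading at the end because the arm blocked its view, but it had shown the lid level and centred right after release.
- **Cap:** I turned the gripper 85° (1.49 rad) anticlockwise, which is about 1.39 rad of unscrewing once the 0.1 rad play in the holder is taken off. I had no direct view of the white bar to confirm that figure. A first 8 mm lift put no jar weight on the wrist, and the jar's shoulder stayed at the same height.
- **Final pose:** The cap is held level, with its edge about 25 mm above the mouth and on the jar's axis to within about 2 mm. The grip is set to 40 N and the arm is still.
- **Bystanders:** The arm and cap never came near them. Nothing looked moved in the pictures I viewed; I did not measure their final positions. The before/after image difference showed only small changes.

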